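# Mirror the bar tools into the new rack

### The arm

A 7-joint arm with a two-finger parallel gripper is mounted at the origin on a cart in front of the work surface, level with it; the furniture and walls round the work are solid. World frame = base frame: x ahead of the robot, y to its left, z up, the work surface at z = 0. Lengths are in mm, angles in degrees, forces in N, time in s.
With the tool pointing down it reaches from about 400 to 900 mm from the base axis. Payload 5.5 kg.
Tool frame: the origin (TCP) lies on the front face of the gripper's body, between the roots of the fingers; the fingertips stand 66 mm ahead of it and the grasp point (between the pads) lies ahead of it (bot.tcp_to_grasp is the z of the grasp point in the tool frame, in mm); z points along the fingers, y is the line along which they close (so a half turn about z gives the same grasp; the last joint's range is limited). The gripper opens to 92 mm and grips with 3 to 60 N. Pads are 19 mm wide; open, the fingers measure 130 mm over their backs; the gripper's body (75 mm by 190 mm) begins 47 mm behind the grasp point.
Start: joints at [90.138, 28.699, -24.465, 88.831, 12.651, 65.22, -12.049], TCP at [167.636, -628.01, 292.229] pointing down, gripper open.
Joint ranges: [-164.97, 164.97], [-17.58, 116.51], [-87.97, 89.64], [11.32, 138.91], [-80.73, 260.73], [10.89, 115.49], [-147.41, 147.41]. Speed limits (degrees/s): [147.25, 147.25, 180, 180, 180, 180, 180].

### API

Orientations are given as a 3x3 rotation matrix whose columns are the frame's x, y, z axes.
In Python, from workcell import bot gives the robot as it stands. The module is installed in compiled form; this text tells all that it offers.
- The arm moves only by the shell command python3 -m handwheel 'ROWS' [OPENING] [FORCE]. ROWS is JSON, one flat list of numbers, 4 for each row, row after row: the shift along the tool's x, y, z in units of 50 mm (1.0 is 50 mm), then the turn about the tool's z in units of 8 degrees (1.0 is 8 degrees). In form: [dx, dy, dz, roll, dx, dy, dz, roll, ...]. A call has 1 to 5 rows; each row is the pose to reach, as a shift and turn from the pose commanded when the call began, along the tool's axes at that moment; what a row does not reach only later rows make up. A row lasts 1/10 s, in which the tool goes at most 50 mm and 8.59 degrees, less where a joint would pass 70% of its speed; a pose out of reach is approached as far as the arm can. A call with a gripper value outside its range is refused whole. OPENING is the finger opening in mm, from 0 to 91.8, set as the call begins (- or left out, the last holds). The fingers move at their own pace and stop on an object; FORCE is the grip in N (left out, the last holds). Time passes only in rows, so rows that repeat a pose let the fingers close. It gives the time, the measured TCP pose, the force, the opening and the grip force at its end, in the units of the state.
- bot.observe(): the state, without advancing time (a new reading comes with each control period).
- bot.read_camera(name): name is "side" or "top" or "wrist"; returns a dict with "color" (420x560x3 uint8, blue, green, red), "range_z" (420x560 float32, mm along the optical axis (not along the pixel's ray), 0 where there is no reading), "mtx" (3x3 intrinsics, pixels), "world_from_camera" (4x4, takes a point from camera to world coordinates); the wrist camera has in their place "T_tool_cam" (4x4, takes a point from camera to tool coordinates, whose origin is the TCP and whose axes are the flange's). Camera axes: x right, y down, z forward; pixel columns grow to the right and rows downward; lengths in mm; the calibration is good to about 2 mm. A picture is of the moment at which its call begins: read the wrist's pose just before it.
- bot.hand_in(): hands the job in; it is judged then, once.
Trained networks look in a picture, given as the dict that the camera call returned (one of the last four; its "shot" number tells which), for a name from the list of things; names that differ only in an ending like _2 or _b are one class to them, and where a whole thing is asked for, a point or a joint stands for the part that bears it (a point fixed in the world has none). Each returns a list of dicts, best first, with "score" (0 to 1); they miss things now and then, are a little off and sometimes report something else, mostly with a low value. They report only what shows in the picture. A call takes as long as a camera call. They do not tell look-alikes from the thing itself.
- bot.boxes_of(picture, label): "at" ([column, row] in pixels, amid what is visible of it).
- bot.silhouettes(picture, label): "region" (420x560 bool, what is visible of it) and "at" ([column, row] in pixels, amid what is visible of it).
- bot.place_of(picture, label): "at" ([column, row] in pixels: a listed point, or the origin of a listed thing).
The state is a dict: "time": time; "qpos": joint angles; "dq": joint speeds; "effort": joint torques, N m; "tool_pos": TCP position; "eef_rot": TCP orientation; "contact_force": force on the tool from outside, world axes, zero at the start; "torque": the same for the moment, N m; "gripper_width": finger opening in mm; "grasp_force": force on a finger pad.
Only numpy, scipy, OpenCV 4.12 (cv2) and the standard library are available. Lean on these libraries where they do the work, as an engineer would, in place of code of your own. Each camera call takes 0.05 s, during which the arm holds its last target. There are 200 camera calls.

### The job

The colleague on the far side of the bar takes over and wants the tools the other way round: move the four things standing in the wooden rack into the pockets of the empty steel rack in reverse order, so that, seen from the robot, what stands leftmost in the wooden rack ends up rightmost in the steel one, and so on along the row. Each must stand upright and flat on the floor of its own pocket, and none may be tipped over on the way.

Things in the scene. Friction and masses are not known exactly. Their poses are not given: they have to be found in the camera images.
- wood_rack: the old rack, wood, a cork liner in each pocket: fixed, 342 mm long (y, to its left seen from the robot) x 90 (x) x 18 mm, wire grips 16 mm past each end; row runs about across the robot's view, either rack may be nearer. Four pockets 78 mm square (walls 6 mm), centres x = 0, y = 126, 42, -42, -126 mm, floor 8 mm and wall tops 18 mm above the origin (centre of its underside, on the worktop).
- steel_rack: the new rack, dark steel, empty, no liners: fixed, 342 mm long (y, to its left seen from the robot) x 90 (x) x 18 mm, wire grips 16 mm past each end; row runs about across the robot's view, either rack may be nearer. Four pockets 78 mm square (walls 6 mm), centres x = 0, y = 126, 42, -42, -126 mm, floor 8 mm and wall tops 18 mm above the origin (centre of its underside, on the worktop).
- tamper: coffee tamper standing on its round steel base (54 mm diameter, 22 mm high) with an upright black handle, 97 mm tall in all, 0.38 kg; handle about 29 mm across from 30 to 97 mm above the origin, grasped there. Origin: centre of its underside, z up; stands upright in a pocket of the wooden rack, on a cork liner, at the start; any yaw.
- jigger: double-cone steel jigger, hourglass shape, 45 mm across at both ends, 85 mm tall, 0.08 kg; solid, fingers close on it at 44 mm width at every height (the waist is not graspable). Origin: centre of its underside, z up; stands upright in a pocket of the wooden rack, on a cork liner, at the start; any yaw.
- steel_cup: straight-sided steel dosing cup, open at the top, 61 mm across, 51 mm tall, 0.12 kg; grasped across the body. Origin: centre of its underside, z up; stands upright in a pocket of the wooden rack, on a cork liner, at the start; any yaw.
- glazed_cup: small glazed cup without handle, open at the top, tapered: 62 mm across at the rim, about 54 mm at the foot, 61 mm tall, 0.18 kg; grasped across the body. Origin: centre of its underside, z up; stands upright in a pocket of the wooden rack, on a cork liner, at the start; any yaw.
- liner_tamper: cork liner, a fixed flat square 70 x 70 x 4 mm in a pocket of the wooden rack; the one on which the tamper stands at the start, so it keeps marking that thing's old pocket. Origin: centre of its underside, on the pocket floor; axes as the rack's.
- liner_jigger: cork liner, a fixed flat square 70 x 70 x 4 mm in a pocket of the wooden rack; the one on which the jigger stands at the start, so it keeps marking that thing's old pocket. Origin: centre of its underside, on the pocket floor; axes as the rack's.
- liner_steel_cup: cork liner, a fixed flat square 70 x 70 x 4 mm in a pocket of the wooden rack; the one on which the steel dosing cup stands at the start, so it keeps marking that thing's old pocket. Origin: centre of its underside, on the pocket floor; axes as the rack's.
- liner_glazed_cup: cork liner, a fixed flat square 70 x 70 x 4 mm in a pocket of the wooden rack; the one on which the glazed cup stands at the start, so it keeps marking that thing's old pocket. Origin: centre of its underside, on the pocket floor; axes as the rack's.
Not all that is in view belongs to the job. What is shaped like the tamper but blue or orange is not meant.

How it is judged:
By the outcome, as a careful person would: the job done as asked, in the order asked, and still so for the second after the job is handed in, with the robot touching nothing.
It also fails if it takes over 99 s, if anything falls off the work surface, if the arm or the gripper's body presses on something with over 40 N, if the wrist force passes 120 N, or if a joint passes its speed limit or range.

## Working session

There is one attempt and no reset: what is moved stays moved. The work goes in short steps, Python scripts to look and compute and a shell command to move; the robot and the scene stay as the last step left them, time stands still between calls to the robot, and variables do not carry over. Pictures are saved under pics/ and viewed, at most 14 in all, crops included, and the job is handed in when it is done.

```bash
mkdir -p pics; python3 - <<'E'
from workcell import bot
import cv2
s=bot.observe();print(s,bot.tcp_to_grasp)
for n in("top","side"):
    p=bot.read_camera(n);cv2.imwrite(f"pics/{n}0.png",p["color"]);print(p["mtx"],p["world_from_camera"])
E
```

```text
{'time': 0.0, 'qpos': array([ 90.13771932,  28.75457065, -24.4510151 ,  88.8917813 ,
        12.65127585,  65.22038612, -12.04963165]), 'dq': array([ 0.06481113, -0.03219312,  0.00955702, -0.00487664,  0.09787185,
       -0.0991586 ,  0.09500235]), 'effort': array([ 5.73907982e-04, -5.66604781e+01, -5.81561878e+00, -2.79116571e+01,
       -6.85538887e-02,  3.11028503e-02,  1.48427353e-04]), 'tool_pos': array([ 167.38070365, -627.47829871,  291.16405831]), 'eef_rot': array([[ 9.66180535e-01,  2.57866155e-01, -4.69154892e-04],
       [ 2.57866579e-01, -9.66178622e-01,  1.92305874e-03],
       [ 4.26043365e-05, -1.97900129e-03, -9.99998041e-01]]), 'contact_force': array([-0.42229475,  0.66509722, -0.43528911]), 'torque': array([-0.02324452,  0.0162382 , -0.01447964]), 'grasp_force': 0.0, 'gripper_width': 91.81110862160288} 46.699999999999996
[[443.84393272   0.         279.50536215]
 [  0.         443.84393272 214.22681475]
 [  0.           0.           1.        ]] [[ 2.08790757e-02 -9.94451897e-01  1.03099410e-01  4.38645314e+02]
 [-9.99778563e-01 -2.04969628e-02  4.76441889e-03  2.77648598e+02]
 [-2.62476065e-03 -1.03176056e-01 -9.94659646e-01  9.65942262e+02]
 [ 0.00000000e+00  0.00000000e+00  0.00000000e+00  1.00000000e+00]]
[[403.13042725   0.         276.29279196]
 [  0.         403.13042725 208.98524096]
 [  0.           0.           1.        ]] [[-8.57292084e-01 -3.28711184e-01  3.96231297e-01  1.73582974e+02]
 [-5.14699341e-01  5.64589621e-01 -6.45231081e-01  8.35902645e+02]
 [-1.16134054e-02 -7.57091485e-01 -6.53205643e-01  6.12456803e+02]
 [ 0.00000000e+00  0.00000000e+00  0.00000000e+00  1.00000000e+00]]
```

View pics/top0.png

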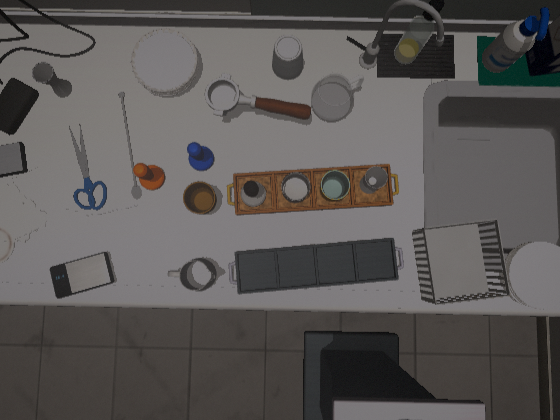

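View pics/side0.png

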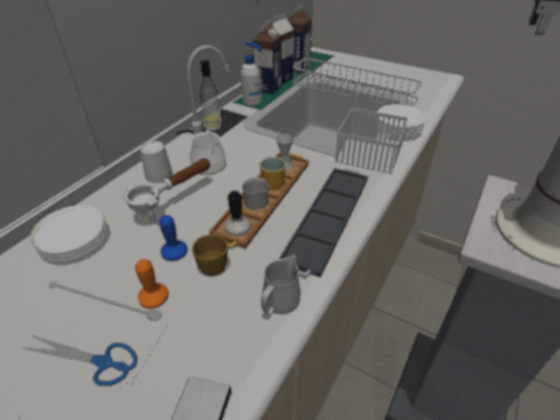

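The wooden rack runs from (237,192) to (397,185). Left to right it holds the tamper (253,192), steel cup (295,188), glazed cup (334,185) and jigger (374,180). The empty steel rack is nearer the robot, around (316,265). Decoys are the blue tamper shape at (200,157) and the orange one at (149,177).

```bash
cat > h.py <<'E'
from workcell import bot
import numpy as np, cv2
def ray(p,uv,z):
    "world point(s) where pixel rays meet height z"
    uv=np.atleast_2d(np.asarray(uv,float));M=p["mtx"];T=p["world_from_camera"]
    d=np.c_[(uv-[M[0,2],M[1,2]])/[M[0,0],M[1,1]],np.ones(len(uv))]@T[:3,:3].T
    return T[:3,3]+d*((z-T[2,3])/d[:,2])[:,None]
def cloud(p,m=None):
    T=p["world_from_camera"];M=p["mtx"];z=p["range_z"];k=z>0
    if m is not None:k&=m
    v,u=np.nonzero(k);zz=z[k]
    return np.c_[(u-M[0,2])/M[0,0]*zz,(v-M[1,2])/M[1,1]*zz,zz]@T[:3,:3].T+T[:3,3]
def go(x,y,z,yaw=None):
    "rows needed: shift in tool units and roll; yaw = world angle of tool y (mod 180)"
    s=bot.observe();R=s["eef_rot"];d=R.T@(np.array([x,y,z])-s["tool_pos"])/50
    a=np.degrees(np.arctan2(R[1,1],R[0,1]));r=0 if yaw is None else -((yaw-a+90)%180-90)
    print("units",d.round(3),"roll",round(r/8,3),"| tcp",s["tool_pos"].round(1),"yaw",round(a,2),"t",s["time"],"w",round(s["gripper_width"],1),"F",s["contact_force"].round(1),"g",round(s["grasp_force"],1))
E
python3 - <<'E'
from h import *
for cam in("top","side"):
    p=bot.read_camera(cam)
    for n,z in(("wood_rack",0),("steel_rack",0),("tamper",12),("jigger",12),("steel_cup",12),("glazed_cup",12)):
        for d in bot.place_of(p,n)[:3]: print(cam,n,np.round(d["at"],1),round(d["score"],2),ray(p,d["at"],z)[0].round(1))
        if "rack" in n:
            for d in bot.silhouettes(p,n)[:1]:
                m=d["region"]
                c=cloud(p,m);print(" z pct",np.percentile(c[:,2],[5,25,50,75,95]).round(1))
                v,u=np.nonzero(m)
                w=ray(p,np.c_[u,v],18 if n[0]=="w" else 14)[:,:2].astype(np.float32)
                print("  rect",cv2.minAreaRect(w), d["score"])
        else:
            for d in bot.silhouettes(p,n)[:1]:
                c=cloud(p,d["region"]);zt=np.percentile(c[:,2],98);t=c[c[:,2]>zt-8]
                print("  top",zt.round(1),t[:,:2].mean(0).round(1),cv2.minEnclosingCircle(t[:,:2].astype(np.float32)),d["score"])
E
```

```text
top wood_rack [313.1 189.3] 0.91 [595.4 209.5   0. ]
 z pct [ 2.4  8.3 14.5 17.3 19.8]
  rect ((592.66259765625, 212.26422119140625), (95.19541931152344, 370.66998291015625), 4.798736572265625) 0.72
top steel_rack [315.5 265.1] 0.71 [429.8 202.2   0. ]
 z pct [ 5.   6.8  8.3 10.7 18.5]
  rect ((430.0418701171875, 203.16404724121094), (91.636962890625, 370.97784423828125), 6.208609580993652) 0.55
top tamper [150.9 179.8] 0.91 [607.2 564.1  12. ]
top tamper [198.2 159.4] 0.75 [654.5 462.8  12. ]
top tamper [251.6 194.5] 0.59 [579.3 343.7  12. ]
  top 97.0 [613.1 563.1] ((613.3900756835938, 564.4085693359375), 13.969639778137207) 0.89
top jigger [363. 181.] 0.66 [614. 102.  12.]
  top 97.5 [610.6  88.2] ((607.1931762695312, 91.78279876708984), 22.746768951416016) 0.95
top steel_cup [296.3 194.7] 0.9 [580.9 246.7  12. ]
top steel_cup [331.2 188. ] 0.28 [597.1 171.1  12. ]
top glazed_cup [332.7 189.6] 0.66 [593.7 167.8  12. ]
  top 73.7 [596.6 169.1] ((594.2359619140625, 170.5111083984375), 31.129789352416992) 0.87
side wood_rack [265.3 196. ] 0.57 [592.8 203.1   0. ]
 z pct [ 3.4 11.1 15
[... 404 characters left out ...]
.74 [641.6 467.   12. ]
side tamper [153.3 296.6] 0.58 [606.  566.4  12. ]
  top 97.4 [654.4 457.2] ((655.1848754882812, 456.5228576660156), 13.552565574645996) 0.95
side jigger [285.9 163.4] 0.77 [610.3  73.2  12. ]
side jigger [272.6 182.8] 0.48 [596.6 162.6  12. ]
  top 98.4 [608.7  84.2] ((606.23583984375, 87.50480651855469), 23.57625961303711) 0.61
side steel_cup [252.  205.4] 0.61 [592.8 260.1  12. ]
side steel_cup [255.9 203.2] 0.55 [589.3 249.   12. ]
  top 63.7 [593.1 242.6] ((590.2122192382812, 245.16957092285156), 31.813650131225586) 0.66
side glazed_cup [274.2 182.6] 0.97 [593.6 159.9  12. ]
  top 73.9 [593.8 166.4] ((594.666259765625, 166.49740600585938), 32.62865447998047) 0.91
```

```bash
python3 -c "
from h import *
go(440,-250,300,-40);go(500,200,330,5)"
```

```text
units [ 7.213 -5.9   -0.155] roll -4.382 | tcp [ 167.6 -628.   292.2] yaw -75.06 t 1.4 w 91.7 F [0.7 0.2 0.6] g 0.0
units [ 10.693 -14.286  -0.755] roll -10.007 | tcp [ 167.6 -628.   292.2] yaw -75.06 t 1.4 w 91.7 F [0.7 0.2 0.6] g 0.0
```

```bash
python3 -m handwheel '[0.7,-0.5,-0.1,-0.5,1.4,-1.1,-0.15,-1,2.1,-1.7,-0.15,-1.5,2.8,-2.3,-0.15,-2,3.5,-2.9,-0.15,-2.5]'
python3 -c "
from h import *
go(440,-250,300,-40);go(500,200,330,5)"
```

```text
time: 1.9
tool_pos: [300.2, -441.2, 300.0]
eef_rot: [[0.818, 0.575, 0.0], [0.575, -0.818, -0.001], [-0.0, 0.001, -1.0]]
contact_force: [1.2, -0.6, 0.2]
gripper_width: 91.7
grasp_force: 0.0
units [ 4.487e+00 -1.521e+00 -2.000e-03] roll -1.862 | tcp [ 300.2 -441.2  300. ] yaw -54.9 t 1.9 w 91.7 F [ 1.2 -0.6  0.2] g 0.0
units [10.644 -8.194 -0.608] roll -7.487 | tcp [ 300.2 -441.2  300. ] yaw -54.9 t 1.9 w 91.7 F [ 1.2 -0.6  0.2] g 0.0
```

```bash
python3 -m handwheel '[0.9,-0.3,0,-0.5,1.8,-0.6,-0.1,-1,2.7,-1,-0.2,-1.5,3.6,-1.3,-0.3,-2,4.4,-1.8,-0.4,-2.5]'
python3 -c "
from h import *
go(500,200,330,5)"
```

```text
time: 2.4
tool_pos: [429.7, -241.5, 320.4]
eef_rot: [[0.572, 0.82, 0.002], [0.82, -0.572, -0.001], [0.0, 0.002, -1.0]]
contact_force: [0.8, 0.4, 0.3]
gripper_width: 91.8
grasp_force: 0.0
units [ 8.048 -3.898 -0.195] roll -4.986 | tcp [ 429.7 -241.5  320.4] yaw -34.89 t 2.4 w 91.8 F [0.8 0.4 0.3] g 0.0
```

```bash
python3 -m handwheel '[0.9,-0.43,-0.05,-0.5,1.8,-0.87,-0.1,-1,2.7,-1.3,-0.15,-1.5,3.6,-1.74,-0.2,-2,4.5,-2.2,-0.2,-2.5]'
python3 -c "
from h import *
go(500,200,330,5)"
```

```text
time: 2.9
tool_pos: [467.5, 5.4, 330.5]
eef_rot: [[0.258, 0.966, 0.002], [0.966, -0.258, -0.001], [-0.001, 0.002, -1.0]]
contact_force: [1.0, 0.4, -0.2]
gripper_width: 92.0
grasp_force: 0.0
units [ 3.928 -0.374  0.007] roll -2.491 | tcp [467.5   5.4 330.5] yaw -14.93 t 2.9 w 92.0 F [ 1.   0.4 -0.2] g 0.0
```

```bash
python3 -c "
from h import *
print(bot.observe()['qpos'].round(1))"
```

```text
[ 48.1  11.6 -57.9 110.8  11.1  63.3 -29.2]
```

```bash
python3 -m handwheel '[0.8,-0.08,0,-0.5,1.6,-0.16,0,-1,2.4,-0.24,0,-1.5,3.2,-0.3,0,-2,3.93,-0.37,0,-2.5]'
python3 - <<'E'
from h import *
go(500,200,330,5);print(bot.observe()['qpos'].round(1))
s=bot.observe();p=bot.read_camera("wrist");cv2.imwrite("pics/w0.png",p["color"])
T=np.eye(4);T[:3,:3]=s["eef_rot"];T[:3,3]=s["tool_pos"];print(p["T_tool_cam"])
p["world_from_camera"]=T@p["T_tool_cam"]
for n,z in(("wood_rack",0),("steel_rack",0),("tamper",12),("jigger",12),("steel_cup",12),("glazed_cup",12)):
    for d in bot.place_of(p,n)[:3]: print(n,np.round(d["at"],1),round(d["score"],2),ray(p,d["at"],z)[0].round(1))
E
```

```text
time: 3.4
tool_pos: [500.6, 200.0, 329.9]
eef_rot: [[-0.089, 0.996, 0.001], [0.996, 0.089, 0.0], [0.0, 0.001, -1.0]]
contact_force: [1.3, 0.2, -0.2]
gripper_width: 91.6
grasp_force: 0.0
units [ 0.002 -0.012 -0.002] roll 0.013 | tcp [500.6 200.  329.9] yaw 5.11 t 3.4 w 91.6 F [ 1.3  0.2 -0.2] g 0.0
[ 23.5  23.8 -61.1 101.7  22.4  67.9 -39.1]
[[ 1.04118681e-04 -9.56186708e-01 -2.92757526e-01  7.95516783e+01]
 [ 9.99999512e-01  3.87175364e-04 -9.08920463e-04  4.48652857e-01]
 [ 9.82446167e-04 -2.92757289e-01  9.56186281e-01 -9.21023449e+01]
 [ 0.00000000e+00  0.00000000e+00  0.00000000e+00  1.00000000e+00]]
wood_rack [364.1 171.6] 0.67 [596.6 212.4   0. ]
steel_rack [220.9 170.7] 0.9 [432.5 198.7   0. ]
tamper [370.7  50.2] 0.92 [581.  338.3  12. ]
tamper [355.8 212.1] 0.62 [591.4 166.7  12. ]
jigger [360.1 271.5] 0.57 [607.8  92.8  12. ]
steel_cup [363.5 139.3] 0.63 [587.5 249.3  12. ]
glazed_cup [358.2 211.3] 0.98 [594.  167.9  12. ]
```

View pics/w0.png

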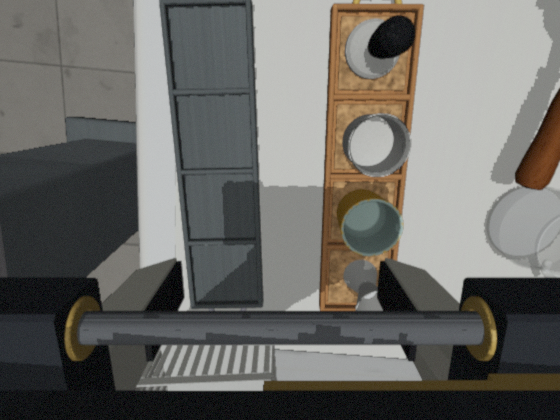

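```bash
python3 - <<'E'
from h import *
from scipy.optimize import minimize
s=bot.observe();pw=bot.read_camera("wrist")
T=np.eye(4);T[:3,:3]=s["eef_rot"];T[:3,3]=s["tool_pos"];pw["world_from_camera"]=T@pw["T_tool_cam"]
def wallness(q):
    # signed distance outside wall set (2D rack template), capped
    x,y=np.abs(q[:,0]),q[:,1]
    d=np.minimum(np.abs(x-42),np.min(np.abs(y[:,None]-np.array([-168,-84,0,84,168])),1))
    d=np.where((x>45)|(np.abs(y)>171),np.maximum(np.maximum(x-42,np.abs(y)-168),0),d)
    return np.minimum(np.maximum(d-3,0),10)
for nm,c0,tl in(("wood",(594,211),4.8),("steel",(430,201),6)):
  for cam,p in(("wrist",pw),("top",bot.read_camera("top"))):
    c=cloud(p);a=np.radians(tl);R=np.array([[np.cos(a),-np.sin(a)],[np.sin(a),np.cos(a)]])
    q=(c[:,:2]-c0)@R;k=(np.abs(q[:,0])<60)&(np.abs(q[:,1])<178)
    zz=c[k,2];tab=np.median(c[(np.abs(q[:,0])<75)&(np.abs(q[:,0])>52)&(np.abs(q[:,1])<178),2])
    k&=(c[:,2]>tab+14.5)&(c[:,2]<tab+21.5);P=c[k,:2]
    def f(v):
        a=np.radians(v[2]);R=np.array([[np.cos(a),-np.sin(a)],[np.sin(a),np.cos(a)]])
        return wallness((P-v[:2])@R).mean()
    r=min((minimize(f,[c0[0]+dx,c0[1]+dy,t],method="Nelder-Mead",options=dict(xatol=.01,fatol=1e-4)) for dx in(-3,0,3) for dy in(-4,0,4) for t in(4,5,6)),key=lambda r:r.fun)
    print(nm,cam,"table",tab.round(1),len(P),r.x.round(2),round(r.fun,3))
for n,cc in(("tamper",(582,337)),("steel_cup",(590,248)),("glazed_cup",(594,168)),("jigger",(606,90))):
    c=cloud(pw);k=(np.hypot(c[:,0]-cc[0],c[:,1]-cc[1])<38)&(c[:,2]>23)
    t=c[k];zt=np.percentile(t[:,2],98);t=t[t[:,2]>zt-6];print(n,zt.round(1),cv2.minEnclosingCircle(t[:,:2].astype(np.float32)))
E
```

```text
wood wrist table 0.4 6283 [595.01 209.59   4.84] 3.024
wood top table 654.0 166 [580.86 186.87   5.61] 0.0
steel wrist table 0.5 4924 [430.58 200.36   6.24] 0.007
steel top table 669.2 5349 [423.43 170.07  33.65] 2.564
tamper 108.7 ((581.02783203125, 338.0747375488281), 13.115334510803223)
steel_cup 353.5 ((557.68701171875, 230.4715576171875), 8.476442337036133)
glazed_cup 72.7 ((595.7393188476562, 168.06573486328125), 31.42658233642578)
jigger 96.3 ((596.6973876953125, 96.52598571777344), 15.94542121887207)
```

The wrist view shows the steel rack spanning roughly (165,5)–(262,306) and empty. The wood rack spans (333,8)–(422,310) with the tamper at (375,45), steel cup at (377,143) and glazed cup at (370,222). The jigger is partly hidden at (365,285).

```bash
python3 -c "
from h import *
go(581,338,230,5.5);go(581,338,124,5.5)"
```

```text
units [2.685 1.837 1.993] roll -0.088 | tcp [500.7 196.6 329.8] yaw 4.79 t 3.9 w 91.8 F [0.4 0.9 0. ] g 0.0
units [2.688 1.836 4.113] roll -0.088 | tcp [500.7 196.6 329.8] yaw 4.79 t 3.9 w 91.8 F [0.4 0.9 0. ] g 0.0
```

```bash
python3 -m handwheel '[0.7,0.5,0.4,0,1.4,1,0.8,0,2,1.4,1.2,0,2.4,1.7,1.6,0,2.69,1.83,2,-0.08]'
python3 -c "
from h import *
go(581,338,124,5.5)
bot.read_camera('wrist');bot.read_camera('wrist')
go(581,338,124,5.5)"
```

```text
time: 4.4
tool_pos: [581.2, 340.9, 228.6]
eef_rot: [[-0.096, 0.995, 0.0], [0.995, 0.096, 0.001], [0.001, 0.0, -1.0]]
contact_force: [-0.3, -0.1, 0.6]
gripper_width: 92.3
grasp_force: 0.0
units [-0.058 -0.011  2.093] roll 0.003 | tcp [581.2 340.9 228.6] yaw 5.52 t 4.4 w 92.3 F [-0.3 -0.1  0.6] g 0.0
units [-0.054  0.048  2.047] roll 0.02 | tcp [578.8 340.5 226.4] yaw 5.66 t 4.5 w 91.6 F [-0.8  0.2  0.2] g 0.0
```

```bash
python3 -m handwheel '[-0.05,0.04,0.6,0,-0.05,0.04,1.2,0,-0.05,0.04,1.8,0,-0.05,0.04,2.05,0,-0.05,0.04,2.05,0]'
python3 -c "
from h import *
go(581,338,124,5.5)
bot.read_camera('wrist');bot.read_camera('wrist')
go(581,338,124,5.5)"
```

```text
time: 5.0
tool_pos: [581.9, 335.8, 126.1]
eef_rot: [[-0.096, 0.995, -0.002], [0.995, 0.096, -0.002], [-0.002, -0.002, -1.0]]
contact_force: [0.1, 1.2, 0.3]
gripper_width: 92.1
grasp_force: 0.0
units [ 0.045 -0.013  0.042] roll -0.0 | tcp [581.9 335.8 126.1] yaw 5.5 t 5.0 w 92.1 F [0.1 1.2 0.3] g 0.0
units [ 0.009 -0.038  0.098] roll 0.004 | tcp [582.9 337.8 128.9] yaw 5.53 t 5.1 w 92.0 F [ 0.3 -0.7 -0.1] g 0.0
```

```bash
python3 -m handwheel '[0,0,0.05,0,0,0,0.05,0,0,0,0.05,0,0,0,0.05,0,0,0,0.05,0]' 20 35
python3 -m handwheel '[0,0,0,0,0,0,0,0,0,0,0,0]'
python3 -c "
from h import *
go(444.3,75.1,220,6.24)"
```

```text
time: 5.6
tool_pos: [582.3, 337.8, 125.0]
eef_rot: [[-0.097, 0.995, 0.0], [0.995, 0.097, 0.0], [0.0, 0.0, -1.0]]
contact_force: [0.4, 0.3, -1.0]
gripper_width: 56.6
grasp_force: 0.0
time: 5.9
tool_pos: [582.2, 337.7, 124.7]
eef_rot: [[-0.097, 0.995, -0.0], [0.995, 0.097, -0.0], [-0.0, -0.0, -1.0]]
contact_force: [0.6, -0.0, 0.1]
gripper_width: 32.3
grasp_force: 0.0
units [-4.96  -3.256 -1.906] roll -0.082 | tcp [582.2 337.7 124.7] yaw 5.59 t 5.9 w 32.3 F [ 0.6 -0.   0.1] g 0.0
```

```bash
python3 -m handwheel '[0,0,0,0,0,0,0,0,0,0,0,0,0,0,0,0]'
python3 -m handwheel '[0,0,-0.3,0,0,0,-0.8,0,0,0,-1.4,0,0,0,-1.9,0,0,0,-2.1,0]'
python3 -c "
from h import *
go(444.3,75.1,230,6.24)"
```

```text
time: 6.3
tool_pos: [581.9, 337.8, 124.7]
eef_rot: [[-0.097, 0.995, -0.0], [0.995, 0.097, -0.0], [-0.0, -0.0, -1.0]]
contact_force: [-1.6, -0.5, 0.6]
gripper_width: 28.2
grasp_force: 35.0
time: 6.8
tool_pos: [583.1, 338.6, 233.1]
eef_rot: [[-0.097, 0.995, 0.004], [0.995, 0.097, 0.002], [0.002, 0.004, -1.0]]
contact_force: [0.8, -0.1, -4.2]
gripper_width: 28.3
grasp_force: 35.0
units [-4.976 -3.275  0.04 ] roll -0.083 | tcp [583.1 338.6 233.1] yaw 5.58 t 6.8 w 28.3 F [ 0.8 -0.1 -4.2] g 35.0
```

```bash
python3 -m handwheel '[-0.3,-0.2,0,0,-0.8,-0.5,0,0,-1.4,-0.9,0,0,-2,-1.3,0,0,-2.6,-1.7,0,0]'
python3 -m handwheel '[-0.6,-0.4,0,0,-1.2,-0.8,0,0,-1.7,-1.1,0,-0.08,-2.1,-1.4,0,-0.08,-2.36,-1.55,0,-0.08]'
python3 -m handwheel '[0,0,0,0,0,0,0,0,0,0,0,0]'
python3 -c "
from h import *
go(444.3,75.1,121,6.24)"
```

```text
time: 7.3
tool_pos: [509.0, 198.5, 229.0]
eef_rot: [[-0.097, 0.995, -0.001], [0.995, 0.097, -0.001], [-0.001, -0.001, -1.0]]
contact_force: [0.8, -0.7, -3.9]
gripper_width: 28.3
grasp_force: 35.0
time: 7.8
tool_pos: [442.7, 72.7, 229.0]
eef_rot: [[-0.107, 0.994, -0.002], [0.994, 0.107, -0.002], [-0.002, -0.002, -1.0]]
contact_force: [0.2, 0.2, -4.4]
gripper_width: 28.6
grasp_force: 35.0
time: 8.1
tool_pos: [445.0, 76.1, 230.0]
eef_rot: [[-0.109, 0.994, 0.001], [0.994, 0.109, 0.001], [0.001, 0.001, -1.0]]
contact_force: [-0.8, 0.1, -5.0]
gripper_width: 28.2
grasp_force: 35.0
units [-0.019 -0.019  2.18 ] roll 0.005 | tcp [445.   76.1 230. ] yaw 6.28 t 8.1 w 28.2 F [-0.8  0.1 -5. ] g 35.0
```

```bash
python3 -m handwheel '[0,0,0.4,0,0,0,0.9,0,0,0,1.4,0,0,0,1.8,0,0,0,2.06,0]'
python3 -m handwheel '[0,0,0.04,0,0,0,0.08,0,0,0,0.1,0,0,0,0.12,0,0,0,0.12,0]'
python3 -c "
from h import *
go(444.3,75.1,121,6.24)"
```

```text
time: 8.6
tool_pos: [444.3, 76.3, 125.3]
eef_rot: [[-0.11, 0.994, -0.001], [0.994, 0.11, 0.001], [0.001, -0.001, -1.0]]
contact_force: [-0.6, 0.1, -5.6]
gripper_width: 28.2
grasp_force: 35.0
time: 9.1
tool_pos: [445.0, 75.0, 121.2]
eef_rot: [[-0.108, 0.994, 0.001], [0.994, 0.108, -0.0], [-0.0, 0.001, -1.0]]
contact_force: [0.3, -1.0, -4.6]
gripper_width: 28.5
grasp_force: 35.0
units [ 0.003 -0.014  0.004] roll -0.005 | tcp [445.   75.  121.2] yaw 6.2 t 9.1 w 28.5 F [ 0.3 -1.  -4.6] g 35.0
```

```bash
python3 -m handwheel '[0,0,0.01,0,0,0,0.02,0,0,0,0.02,0,0,0,0.02,0]'
python3 -m handwheel '[0,0,0.01,0,0,0,0.02,0,0,0,0.02,0,0,0,0.02,0]'

```

```text
time: 9.5
tool_pos: [444.9, 75.1, 120.5]
eef_rot: [[-0.108, 0.994, 0.001], [0.994, 0.108, -0.001], [-0.001, 0.001, -1.0]]
contact_force: [-2.4, -1.2, 5.4]
gripper_width: 28.0
grasp_force: 35.0
time: 9.9
tool_pos: [445.0, 75.1, 120.4]
eef_rot: [[-0.109, 0.994, 0.001], [0.994, 0.109, -0.002], [-0.002, 0.001, -1.0]]
contact_force: [-7.1, -2.2, 17.9]
gripper_width: 28.3
grasp_force: 35.0
```

```bash
python3 -m handwheel '[0,0,-0.02,0,0,0,-0.03,0,0,0,-0.03,0]'
python3 -m handwheel '[0,0,0,0,0,0,0,0,0,0,0,0,0,0,0,0,0,0,0,0]' 90
python3 -m handwheel '[0,0,0,0,0,0,0,0,0,0,0,0,0,0,0,0,0,0,0,0]'
python3 -m handwheel '[0,0,-0.4,0,0,0,-1,0,0,0,-1.8,0,0,0,-2.6,0,0,0,-3.4,0]'
python3 -c "
from h import *
go(500,180,330,5)"
```

```text
time: 10.2
tool_pos: [444.9, 75.1, 120.5]
eef_rot: [[-0.108, 0.994, 0.001], [0.994, 0.108, -0.0], [-0.0, 0.001, -1.0]]
contact_force: [-1.1, -0.7, 3.0]
gripper_width: 28.1
grasp_force: 35.0
time: 10.7
tool_pos: [444.6, 75.2, 120.2]
eef_rot: [[-0.108, 0.994, 0.0], [0.994, 0.108, 0.0], [0.0, 0.0, -1.0]]
contact_force: [-1.0, -0.4, -0.3]
gripper_width: 63.7
grasp_force: 0.0
time: 11.2
tool_pos: [444.6, 75.1, 120.2]
eef_rot: [[-0.108, 0.994, 0.0], [0.994, 0.108, -0.0], [-0.0, 0.0, -1.0]]
contact_force: [-0.3, 0.8, 0.1]
gripper_width: 89.9
grasp_force: 0.0
time: 11.7
tool_pos: [444.2, 75.3, 291.6]
eef_rot: [[-0.109, 0.994, -0.001], [0.994, 0.109, 0.0], [0.0, -0.001, -1.0]]
contact_force: [0.6, -0.4, -0.1]
gripper_width: 89.9
grasp_force: 0.0
units [ 1.959  1.338 -0.769] roll 0.158 | tcp [444.2  75.3 291.6] yaw 6.26 t 11.7 w 89.9 F [ 0.6 -0.4 -0.1] g 0.0
```

```bash
python3 -m handwheel '[0.5,0.3,-0.2,0,1,0.65,-0.4,0,1.5,1,-0.6,0,1.8,1.2,-0.7,0.15,1.96,1.34,-0.76,0.15]'
python3 -m handwheel '[0,0,0,0,0,0,0,0,0,0,0,0]'
python3 - <<'E'
from h import *
s=bot.observe();pw=bot.read_camera("wrist");cv2.imwrite("pics/w1.png",pw["color"])
T=np.eye(4);T[:3,:3]=s["eef_rot"];T[:3,3]=s["tool_pos"];pw["world_from_camera"]=T@pw["T_tool_cam"]
pt=bot.read_camera("top");cv2.imwrite("pics/top1.png",pt["color"])
for n,zt in(("steel_cup",63),("glazed_cup",73),("jigger",97)):
  for cam,p in(("w",pw),("t",pt)):
    for d in bot.silhouettes(p,n)[:1]:
        c=cloud(p,d["region"]);c=c[(abs(c[:,0]-595)<40)&(c[:,2]<zt+8)]
        t=c[c[:,2]>zt-6]
        if len(t)>5:print(cam,n,len(t),cv2.minEnclosingCircle(t[:,:2].astype(np.float32)),d["score"])
go(590,248,230,5)
E
```

```text
time: 12.2
tool_pos: [500.8, 181.7, 328.8]
eef_rot: [[-0.089, 0.996, 0.001], [0.996, 0.089, 0.001], [0.001, 0.001, -1.0]]
contact_force: [-0.3, 0.6, -0.2]
gripper_width: 90.1
grasp_force: 0.0
time: 12.5
tool_pos: [500.1, 178.5, 327.6]
eef_rot: [[-0.087, 0.996, -0.001], [0.996, 0.087, -0.001], [-0.001, -0.001, -1.0]]
contact_force: [0.4, 0.5, -1.1]
gripper_width: 89.8
grasp_force: 0.0
w steel_cup 654 ((592.36767578125, 248.16644287109375), 30.479576110839844) 0.96
t steel_cup 128 ((591.2291259765625, 250.60772705078125), 30.488561630249023) 0.78
w glazed_cup 804 ((595.671630859375, 168.00711059570312), 31.371341705322266) 0.97
t glazed_cup 26 ((582.208984375, 194.13763427734375), 14.720428466796875) 0.44
units [1.208 1.902 1.965] roll 0.001 | tcp [500.5 179.5 328.2] yaw 5.01 t 12.9 w 90.3 F [-0.1 -0.5  0.2] g 0.0
```

View pics/w1.png

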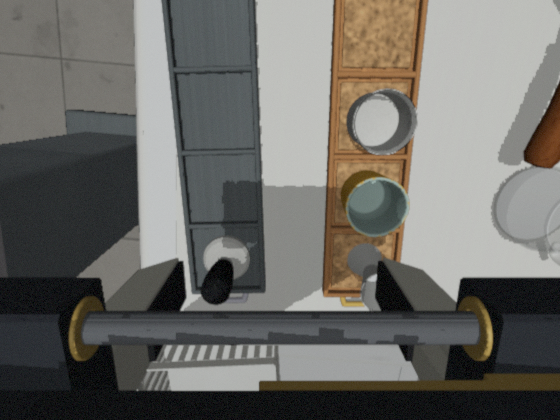

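The tamper now stands in the rightmost steel pocket (227,262). The steel cup (382,120) is next.

```bash
python3 -c "
from h import *
go(592,248.5,200,5.2);go(592,248.5,94.7,5.2)"
```

```text
units [1.215 1.942 2.565] roll -0.024 | tcp [500.5 179.5 328.2] yaw 5.01 t 12.9 w 90.3 F [-0.1 -0.5  0.2] g 0.0
units [1.215 1.942 4.671] roll -0.024 | tcp [500.5 179.5 328.2] yaw 5.01 t 12.9 w 90.3 F [-0.1 -0.5  0.2] g 0.0
```

```bash
python3 -m handwheel '[0.3,0.4,0.5,0,0.6,0.9,1.1,0,0.9,1.4,1.7,0,1.1,1.75,2.2,0,1.2,1.93,2.56,0]'
python3 -m handwheel '[0,0,0.2,0,0,0,0.6,0,0,0,0.9,0,0,0,1,0,0,0,1,0]'
python3 -m handwheel '[0,0,0,0,0,0,0,0]'
python3 -c "
from h import *
go(592,248.5,94.7,5.2)"
```

```text
time: 13.4
tool_pos: [592.0, 248.9, 197.8]
eef_rot: [[-0.088, 0.996, -0.002], [0.996, 0.088, 0.0], [0.0, -0.002, -1.0]]
contact_force: [-0.4, 0.9, 0.7]
gripper_width: 89.5
grasp_force: 0.0
time: 13.9
tool_pos: [590.9, 247.2, 149.5]
eef_rot: [[-0.087, 0.996, -0.001], [0.996, 0.087, -0.001], [-0.001, -0.001, -1.0]]
contact_force: [-0.1, 0.1, 0.6]
gripper_width: 89.9
grasp_force: 0.0
time: 14.1
tool_pos: [591.9, 248.2, 151.3]
eef_rot: [[-0.087, 0.996, 0.002], [0.996, 0.087, 0.001], [0.0, 0.002, -1.0]]
contact_force: [-0.5, -0.9, -0.0]
gripper_width: 90.5
grasp_force: 0.0
units [ 0.005 -0.     1.133] roll -0.024 | tcp [591.9 248.2 151.3] yaw 5.01 t 14.1 w 90.5 F [-0.5 -0.9 -0. ] g 0.0
```

```bash
python3 -m handwheel '[0,0,0.4,0,0,0,0.8,0,0,0,1.05,0,0,0,1.12,0,0,0,1.12,0]'
python3 -m handwheel '[0,0,0,0,0,0,0,0,0,0,0,0]'
python3 -m handwheel '[0,0,0,0,0,0,0,0,0,0,0,0,0,0,0,0,0,0,0,0]' 45 25
python3 -m handwheel '[0,0,0,0,0,0,0,0,0,0,0,0,0,0,0,0]'
python3 -c "
from h import *
go(435.1,158.6,90.7,6.24)"
```

```text
time: 14.6
tool_pos: [590.7, 247.9, 92.9]
eef_rot: [[-0.088, 0.996, -0.002], [0.996, 0.088, -0.0], [-0.0, -0.002, -1.0]]
contact_force: [-0.0, 0.5, 0.1]
gripper_width: 90.3
grasp_force: 0.0
time: 14.9
tool_pos: [591.8, 248.3, 95.0]
eef_rot: [[-0.088, 0.996, 0.001], [0.996, 0.088, 0.0], [0.0, 0.001, -1.0]]
contact_force: [0.2, 0.0, 0.5]
gripper_width: 89.9
grasp_force: 0.0
time: 15.4
tool_pos: [591.5, 248.0, 94.3]
eef_rot: [[-0.088, 0.996, 0.0], [0.996, 0.088, 0.0], [-0.0, 0.0, -1.0]]
contact_force: [0.4, 0.5, -0.1]
gripper_width: 58.8
grasp_force: 25.0
time: 15.8
tool_pos: [591.5, 248.0, 94.3]
eef_rot: [[-0.088, 0.996, 0.0], [0.996, 0.088, 0.0], [0.0, 0.0, -1.0]]
contact_force: [0.6, -0.7, 0.9]
gripper_width: 58.9
grasp_force: 25.0
units [-1.508 -3.273  0.071] roll -0.152 | tcp [591.5 248.   94.3] yaw 5.02 t 15.8 w 58.9 F [ 0.6 -0.7  0.9] g 25.0
```

```bash
python3 -m handwheel '[0,0,-0.3,0,0,0,-0.8,0,0,0,-1.3,0,0,0,-1.7,0,0,0,-2,0]'
python3 -m handwheel '[-0.2,-0.4,0,0,-0.5,-1,0,0,-0.8,-1.7,0,0,-1.1,-2.4,0,-0.15,-1.35,-2.95,0,-0.15]'
python3 -m handwheel '[-0.12,-0.25,0,0,-0.15,-0.32,0,0,-0.15,-0.32,0,0,-0.15,-0.32,0,0]'
python3 -c "
from h import *
go(435.1,158.6,90.7,6.24)"
```

```text
time: 16.3
tool_pos: [591.7, 248.4, 196.5]
eef_rot: [[-0.088, 0.996, 0.002], [0.996, 0.088, 0.001], [0.0, 0.002, -1.0]]
contact_force: [-0.3, 0.2, -1.6]
gripper_width: 58.9
grasp_force: 25.0
time: 16.8
tool_pos: [448.0, 166.6, 194.0]
eef_rot: [[-0.109, 0.994, -0.001], [0.994, 0.109, -0.002], [-0.002, -0.002, -1.0]]
contact_force: [0.8, 0.7, -1.5]
gripper_width: 58.9
grasp_force: 25.0
time: 17.2
tool_pos: [436.4, 159.2, 194.7]
eef_rot: [[-0.108, 0.994, 0.001], [0.994, 0.108, 0.001], [0.001, 0.001, -1.0]]
contact_force: [-0.2, -0.5, -1.5]
gripper_width: 58.8
grasp_force: 25.0
units [-0.012 -0.031  2.08 ] roll -0.004 | tcp [436.4 159.2 194.7] yaw 6.21 t 17.2 w 58.8 F [-0.2 -0.5 -1.5] g 25.0
```

```bash
python3 -m handwheel '[0,-0.03,0.4,0,0,-0.03,0.9,0,0,-0.03,1.4,0,0,-0.03,1.8,0,0,-0.03,2,0]'
python3 -m handwheel '[0,0,0.03,0,0,0,0.05,0,0,0,0.06,0,0,0,0.07,0,0,0,0.07,0]'
python3 -m handwheel '[0,0,0.01,0,0,0,0.01,0,0,0,0.01,0]'

```

```text
time: 17.7
tool_pos: [433.8, 159.1, 92.6]
eef_rot: [[-0.109, 0.994, -0.002], [0.994, 0.109, 0.0], [0.001, -0.002, -1.0]]
contact_force: [0.8, 0.0, -1.0]
gripper_width: 58.8
grasp_force: 25.0
time: 18.2
tool_pos: [434.3, 158.5, 91.3]
eef_rot: [[-0.108, 0.994, 0.001], [0.994, 0.108, 0.0], [-0.0, 0.001, -1.0]]
contact_force: [-0.8, 0.1, -1.9]
gripper_width: 59.4
grasp_force: 25.0
time: 18.5
tool_pos: [433.9, 158.4, 90.3]
eef_rot: [[-0.108, 0.994, 0.0], [0.994, 0.108, -0.0], [-0.0, 0.0, -1.0]]
contact_force: [-0.9, -0.7, -1.4]
gripper_width: 58.7
grasp_force: 25.0
```

```bash
python3 -m handwheel '[0,0,0.01,0,0,0,0.01,0,0,0,0.01,0]'
python3 -m handwheel '[0,0,0.01,0,0,0,0.01,0,0,0,0.01,0]'

```

```text
time: 18.8
tool_pos: [433.9, 158.5, 90.2]
eef_rot: [[-0.108, 0.994, 0.0], [0.994, 0.108, -0.001], [-0.001, 0.0, -1.0]]
contact_force: [-1.5, -1.7, 5.5]
gripper_width: 59.1
grasp_force: 25.0
time: 19.1
tool_pos: [433.9, 158.5, 90.1]
eef_rot: [[-0.109, 0.994, 0.001], [0.994, 0.109, -0.001], [-0.001, 0.001, -1.0]]
contact_force: [-3.2, -1.7, 12.5]
gripper_width: 58.9
grasp_force: 25.0
```

```bash
python3 -m handwheel '[0,0,-0.01,0,0,0,-0.02,0]'
python3 -m handwheel '[0,0,0,0,0,0,0,0,0,0,0,0,0,0,0,0,0,0,0,0]' 90
python3 -m handwheel '[0,0,0,0,0,0,0,0]'
python3 -m handwheel '[0,0,-0.4,0,0,0,-1,0,0,0,-1.6,0,0,0,-2,0,0,0,-2.2,0]'
python3 -m handwheel '[0,0,0,0,0,0,0,0]'
python3 -c "
from h import *
go(595.6,168,94.7,5)"
```

```text
time: 19.3
tool_pos: [433.8, 158.5, 90.3]
eef_rot: [[-0.109, 0.994, 0.0], [0.994, 0.109, 0.0], [-0.0, 0.0, -1.0]]
contact_force: [0.8, 0.4, -1.4]
gripper_width: 58.7
grasp_force: 25.0
time: 19.8
tool_pos: [433.8, 158.5, 90.2]
eef_rot: [[-0.108, 0.994, 0.0], [0.994, 0.108, 0.0], [0.0, 0.0, -1.0]]
contact_force: [0.5, 0.5, -0.9]
gripper_width: 89.3
grasp_force: 0.0
time: 20.0
tool_pos: [433.8, 158.5, 90.2]
eef_rot: [[-0.108, 0.994, 0.0], [0.994, 0.108, -0.0], [-0.0, 0.0, -1.0]]
contact_force: [-0.6, 0.4, -0.2]
gripper_width: 90.2
grasp_force: 0.0
time: 20.5
tool_pos: [434.5, 158.8, 201.8]
eef_rot: [[-0.108, 0.994, 0.003], [0.994, 0.108, 0.0], [-0.0, 0.003, -1.0]]
contact_force: [0.4, -0.3, 0.2]
gripper_width: 90.3
grasp_force: 0.0
time: 20.7
tool_pos: [433.5, 158.0, 199.6]
eef_rot: [[-0.108, 0.994, -0.001], [0.994, 0.108, -0.001], [-0.001, -0.001, -1.0]]
contact_force: [-0.9, 0.2, -0.1]
gripper_width: 90.1
grasp_force: 0.0
units [-0.15   3.245  2.095] roll 0.15 | tcp [433.5 158.  199.6] yaw 6.2 t 20.7 w 90.1 F [-0.9  0.2 -0.1] g 0.0
```

```bash
python3 -m handwheel '[0,0.5,0,0,-0.05,1.3,0,0,-0.1,2.1,0,0.15,-0.15,2.8,0,0.15,-0.15,3.24,0,0.15]'
python3 -m handwheel '[0,0,0.2,0,0,0,0.6,0,0,0,0.9,0,0,0,1,0,0,0,1,0]'
python3 -m handwheel '[0,0,0,0,0,0,0,0,0,0,0,0]'
python3 -c "
from h import *
go(595.6,168,94.7,5)"
```

```text
time: 21.2
tool_pos: [597.6, 167.7, 197.9]
eef_rot: [[-0.086, 0.996, -0.002], [0.996, 0.086, -0.001], [-0.001, -0.002, -1.0]]
contact_force: [0.2, 0.0, 0.1]
gripper_width: 90.2
grasp_force: 0.0
time: 21.7
tool_pos: [594.3, 168.4, 148.7]
eef_rot: [[-0.088, 0.996, -0.003], [0.996, 0.088, -0.001], [-0.001, -0.003, -1.0]]
contact_force: [-0.3, -0.1, 0.3]
gripper_width: 89.9
grasp_force: 0.0
time: 22.0
tool_pos: [596.1, 168.7, 151.1]
eef_rot: [[-0.087, 0.996, 0.001], [0.996, 0.087, 0.0], [0.0, 0.001, -1.0]]
contact_force: [-0.2, 0.1, 0.3]
gripper_width: 89.8
grasp_force: 0.0
units [-0.014 -0.013  1.129] roll 0.002 | tcp [596.1 168.7 151.1] yaw 5.01 t 22.0 w 89.8 F [-0.2  0.1  0.3] g 0.0
```

```bash
python3 -m handwheel '[0,0,0.4,0,0,0,0.8,0,0,0,1.05,0,0,0,1.12,0,0,0,1.12,0]'
python3 -m handwheel '[0,0,0,0,0,0,0,0,0,0,0,0]'
python3 -m handwheel '[0,0,0,0,0,0,0,0,0,0,0,0,0,0,0,0,0,0,0,0]' 45 28
python3 -m handwheel '[0,0,0,0,0,0,0,0,0,0,0,0,0,0,0,0]'
python3 -c "
from h import *
go(426,242.2,90.7,6.24)"
```

```text
time: 22.5
tool_pos: [594.9, 168.6, 92.9]
eef_rot: [[-0.088, 0.996, -0.002], [0.996, 0.088, -0.0], [0.0, -0.002, -1.0]]
contact_force: [0.2, 1.1, -0.0]
gripper_width: 90.1
grasp_force: 0.0
time: 22.8
tool_pos: [596.1, 168.8, 95.0]
eef_rot: [[-0.088, 0.996, 0.001], [0.996, 0.088, 0.0], [0.0, 0.001, -1.0]]
contact_force: [0.5, -0.3, 0.1]
gripper_width: 89.8
grasp_force: 0.0
time: 23.3
tool_pos: [595.6, 168.6, 94.3]
eef_rot: [[-0.088, 0.996, -0.0], [0.996, 0.088, -0.0], [-0.0, -0.0, -1.0]]
contact_force: [-1.4, 0.4, 1.4]
gripper_width: 60.5
grasp_force: 28.0
time: 23.7
tool_pos: [595.6, 168.6, 94.3]
eef_rot: [[-0.088, 0.996, -0.0], [0.996, 0.088, -0.0], [-0.0, -0.0, -1.0]]
contact_force: [-1.2, -0.3, 2.9]
gripper_width: 60.6
grasp_force: 28.0
units [ 1.763 -3.25   0.072] roll -0.152 | tcp [595.6 168.6  94.3] yaw 5.02 t 23.7 w 60.6 F [-1.2 -0.3  2.9] g 28.0
```

```bash
python3 -m handwheel '[0,0,-0.3,0,0,0,-0.8,0,0,0,-1.3,0,0,0,-1.7,0,0,0,-2,0]'
python3 -m handwheel '[0.2,-0.4,0,0,0.55,-1,0,0,0.9,-1.7,0,0,1.25,-2.35,0,-0.15,1.55,-2.9,0,-0.15]'
python3 -m handwheel '[0.15,-0.25,0,0,0.22,-0.35,0,0,0.22,-0.35,0,0,0.22,-0.35,0,0,0.22,-0.35,0,0]'
python3 -c "
from h import *
go(426,242.2,90.7,6.24)"
```

```text
time: 24.2
tool_pos: [596.1, 168.9, 196.4]
eef_rot: [[-0.088, 0.996, 0.002], [0.996, 0.088, 0.0], [0.0, 0.002, -1.0]]
contact_force: [0.5, -0.4, -2.5]
gripper_width: 60.7
grasp_force: 28.0
time: 24.7
tool_pos: [442.3, 233.6, 194.4]
eef_rot: [[-0.11, 0.994, -0.0], [0.994, 0.11, -0.001], [-0.001, -0.001, -1.0]]
contact_force: [0.2, 0.2, -1.2]
gripper_width: 60.9
grasp_force: 28.0
time: 25.2
tool_pos: [427.2, 241.5, 194.2]
eef_rot: [[-0.106, 0.994, 0.0], [0.994, 0.106, 0.0], [0.0, 0.0, -1.0]]
contact_force: [-0.3, -0.4, -2.0]
gripper_width: 60.2
grasp_force: 28.0
units [ 0.016 -0.024  2.069] roll -0.019 | tcp [427.2 241.5 194.2] yaw 6.09 t 25.2 w 60.2 F [-0.3 -0.4 -2. ] g 28.0
```

```bash
python3 -m handwheel '[0,-0.02,0.4,0,0,-0.02,0.9,0,0,-0.02,1.4,0,0,-0.02,1.8,0,0,-0.02,2,0]'
python3 -m handwheel '[0,0,0.03,0,0,0,0.05,0,0,0,0.07,0,0,0,0.08,0,0,0,0.08,0]'
python3 -m handwheel '[0,0,0.01,0,0,0,0.01,0,0,0,0.01,0]'

```

```text
time: 25.7
tool_pos: [425.0, 241.0, 92.4]
eef_rot: [[-0.107, 0.994, -0.002], [0.994, 0.107, -0.001], [-0.001, -0.002, -1.0]]
contact_force: [0.8, -0.2, -2.3]
gripper_width: 60.6
grasp_force: 28.0
time: 26.2
tool_pos: [425.3, 242.1, 90.8]
eef_rot: [[-0.108, 0.994, 0.001], [0.994, 0.108, 0.0], [0.0, 0.001, -1.0]]
contact_force: [-0.5, 1.0, -2.2]
gripper_width: 60.7
grasp_force: 28.0
time: 26.5
tool_pos: [425.2, 242.1, 90.2]
eef_rot: [[-0.108, 0.994, 0.001], [0.994, 0.108, -0.0], [-0.0, 0.001, -1.0]]
contact_force: [-0.9, -2.4, 5.3]
gripper_width: 60.4
grasp_force: 28.0
```

```bash
python3 -m handwheel '[0,0,0,0,0,0,0,0,0,0,0,0,0,0,0,0,0,0,0,0]' 90
python3 -m handwheel '[0,0,0,0,0,0,0,0]'
python3 -m handwheel '[0,0,-0.4,0,0,0,-1.2,0,0,0,-2.1,0,0,0,-3,0,0,0,-3.9,0]'
python3 -m handwheel '[-0.6,0.3,-0.3,0,-1.4,0.6,-0.6,0,-2.2,0.9,-0.8,0,-2.8,1.2,-0.9,0,-3,1.4,-0.9,0]'
python3 -m handwheel '[0,0,0,0,0,0,0,0,0,0,0,0]'
python3 - <<'E'
from h import *
s=bot.observe();pw=bot.read_camera("wrist");cv2.imwrite("pics/w2.png",pw["color"])
T=np.eye(4);T[:3,:3]=s["eef_rot"];T[:3,3]=s["tool_pos"];pw["world_from_camera"]=T@pw["T_tool_cam"]
for n,zt in(("jigger",97),):
    for d in bot.silhouettes(pw,n)[:2]:
        c=cloud(pw,d["region"]);c=c[(abs(c[:,0]-600)<50)&(c[:,2]<zt+8)]
        t=c[c[:,2]>zt-6]
        print(d["at"],d["score"],len(t),cv2.minEnclosingCircle(t[:,:2].astype(np.float32)) if len(t) else "", c[:,2].max())
        b=c[c[:,2]<22];print(cv2.minEnclosingCircle(b[:,:2].astype(np.float32)) if len(b) else "")
    print([(d["at"],d["score"],ray(pw,d["at"],12)) for d in bot.place_of(pw,n)])
go(606,88,230,5)
E
```

```text
time: 27.0
tool_pos: [424.8, 242.1, 89.7]
eef_rot: [[-0.109, 0.994, -0.0], [0.994, 0.109, 0.0], [0.0, -0.0, -1.0]]
contact_force: [0.2, 0.1, 0.1]
gripper_width: 89.7
grasp_force: 0.0
time: 27.2
tool_pos: [424.8, 242.1, 89.7]
eef_rot: [[-0.108, 0.994, -0.0], [0.994, 0.108, 0.0], [0.0, -0.0, -1.0]]
contact_force: [-0.3, 0.4, -0.8]
gripper_width: 89.7
grasp_force: 0.0
time: 27.7
tool_pos: [424.4, 242.0, 286.3]
eef_rot: [[-0.109, 0.994, -0.001], [0.994, 0.109, -0.0], [-0.0, -0.001, -1.0]]
contact_force: [2.0, -0.4, 0.7]
gripper_width: 90.1
grasp_force: 0.0
time: 28.2
tool_pos: [512.6, 96.3, 330.1]
eef_rot: [[-0.102, 0.995, 0.001], [0.995, 0.102, -0.002], [-0.002, 0.001, -1.0]]
contact_force: [-1.0, -0.1, -0.8]
gripper_width: 89.9
grasp_force: 0.0
time: 28.5
tool_pos: [509.4, 102.7, 329.5]
eef_rot: [[-0.112, 0.994, -0.001], [0.994, 0.112, 0.001], [0.001, -0.001, -1.0]]
contact_force: [-0.2, -0.8, -0.6]
gripper_width: 89.9
grasp_force: 0.0
[378.5, 212.0] 0.77 474 ((608.3379516601562, 89.63227844238281), 22.877378463745117) 98.49387358948036
((608.23291015625, 87.86861419677734), 21.155105590820312)
[([365.0, 200.4], 0.59, array([[608.41396814,  86.79840174,  12.        ]]))]
units [-0.492  1.878  1.994] roll 0.174 | tcp [509.9 102.  329.7] yaw 6.39 t 28.65 w 89.5 F [-0.3 -0.4 -1.1] g 0.0
```

View pics/w2.png

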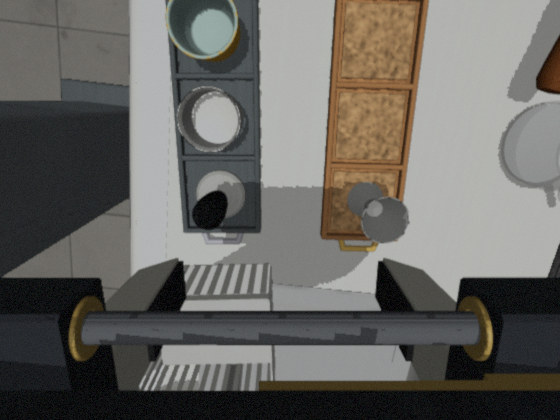

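In the wrist view, the glazed cup (203,28), steel cup (209,119) and tamper (215,195) stand in their steel pockets. The jigger (375,205) is still in the wood rack.

```bash
python3 -c "
from h import *
go(608.3,89,200,5)"
python3 -m handwheel '[-0.1,0.5,0.5,0,-0.2,1,1.1,0,-0.3,1.5,1.7,0.1,-0.4,1.8,2.3,0.17,-0.48,1.92,2.59,0.17]'
python3 -m handwheel '[0,0,0,0,0,0,0,0,0,0,0,0]'
python3 -c "
from h import *
go(608.3,89,108.7,5)"
```

```text
units [-0.478  1.926  2.594] roll 0.174 | tcp [509.9 102.  329.7] yaw 6.39 t 28.65 w 89.5 F [-0.3 -0.4 -1.1] g 0.0
time: 29.15
tool_pos: [608.4, 87.2, 197.3]
eef_rot: [[-0.085, 0.996, -0.003], [0.996, 0.085, -0.0], [0.0, -0.003, -1.0]]
contact_force: [-0.9, 0.9, -0.1]
gripper_width: 90.5
grasp_force: 0.0
time: 29.45
tool_pos: [608.8, 88.0, 202.2]
eef_rot: [[-0.086, 0.996, 0.002], [0.996, 0.086, 0.0], [0.0, 0.002, -1.0]]
contact_force: [-0.2, 0.8, 0.1]
gripper_width: 89.7
grasp_force: 0.0
units [ 0.021 -0.013  1.87 ] roll -0.009 | tcp [608.8  88.  202.2] yaw 4.93 t 29.45 w 89.7 F [-0.2  0.8  0.1] g 0.0
```

```bash
python3 -m handwheel '[0.02,0,0.4,0,0.02,0,0.9,0,0.02,0,1.3,0,0.02,0,1.7,0,0.02,0,1.84,0]'
python3 -m handwheel '[0,0,0,0,0,0,0,0,0,0,0,0]'
python3 -m handwheel '[0,0,0,0,0,0,0,0,0,0,0,0,0,0,0,0,0,0,0,0]' 35 25
python3 -m handwheel '[0,0,0,0,0,0,0,0,0,0,0,0,0,0,0,0]'
python3 -c "
from h import *
go(416.9,325.7,106,6.24)"
```

```text
time: 29.95
tool_pos: [607.7, 87.7, 106.5]
eef_rot: [[-0.085, 0.996, -0.002], [0.996, 0.085, -0.001], [-0.0, -0.002, -1.0]]
contact_force: [-0.1, -0.3, 0.3]
gripper_width: 89.9
grasp_force: 0.0
time: 30.25
tool_pos: [609.4, 88.5, 109.3]
eef_rot: [[-0.085, 0.996, 0.002], [0.996, 0.085, 0.0], [0.0, 0.002, -1.0]]
contact_force: [-0.7, -0.3, -1.3]
gripper_width: 90.1
grasp_force: 0.0
time: 30.75
tool_pos: [608.7, 88.0, 108.3]
eef_rot: [[-0.085, 0.996, 0.0], [0.996, 0.085, -0.0], [-0.0, 0.0, -1.0]]
contact_force: [-0.1, 0.1, 0.0]
gripper_width: 54.7
grasp_force: 0.0
time: 31.15
tool_pos: [608.6, 88.1, 108.2]
eef_rot: [[-0.085, 0.996, -0.0], [0.996, 0.085, -0.0], [0.0, -0.0, -1.0]]
contact_force: [-0.2, 0.7, 0.7]
gripper_width: 42.5
grasp_force: 25.0
units [ 5.06  -3.418  0.045] roll -0.172 | tcp [608.6  88.1 108.2] yaw 4.87 t 31.15 w 42.5 F [-0.2  0.7  0.7] g 25.0
```

```bash
python3 -m handwheel '[0,0,-0.3,0,0,0,-0.8,0,0,0,-1.3,0,0,0,-1.7,0,0,0,-2,0]'
python3 -m handwheel '[0.3,-0.2,0,0,0.8,-0.55,0,0,1.4,-0.95,0,0,2.1,-1.4,0,0,2.8,-1.9,0,-0.1]'
python3 -m handwheel '[0.6,-0.4,0,0,1.2,-0.8,0,0,1.75,-1.15,0,-0.07,2.1,-1.4,0,-0.07,2.26,-1.51,0,-0.07]'
python3 -m handwheel '[0,0,0,0,0,0,0,0,0,0,0,0]'
python3 -c "
from h import *
go(416.9,325.7,105.2,6.24)"
```

```text
time: 31.65
tool_pos: [609.2, 88.5, 210.8]
eef_rot: [[-0.085, 0.996, 0.002], [0.996, 0.085, 0.0], [0.0, 0.002, -1.0]]
contact_force: [0.9, 0.0, -0.7]
gripper_width: 42.6
grasp_force: 25.0
time: 32.15
tool_pos: [499.6, 220.9, 207.4]
eef_rot: [[-0.099, 0.995, -0.001], [0.995, 0.099, -0.0], [0.0, -0.001, -1.0]]
contact_force: [0.1, 0.2, -0.3]
gripper_width: 42.7
grasp_force: 25.0
time: 32.65
tool_pos: [412.1, 326.7, 207.8]
eef_rot: [[-0.114, 0.994, -0.002], [0.994, 0.114, 0.0], [0.0, -0.002, -1.0]]
contact_force: [0.5, -0.5, -0.5]
gripper_width: 42.5
grasp_force: 25.0
time: 32.95
tool_pos: [416.9, 323.1, 207.9]
eef_rot: [[-0.106, 0.994, -0.0], [0.994, 0.106, -0.001], [-0.001, -0.0, -1.0]]
contact_force: [-0.3, -0.2, -1.3]
gripper_width: 42.7
grasp_force: 25.0
units [0.053 0.006 2.053] roll -0.02 | tcp [416.9 323.1 207.9] yaw 6.08 t 32.95 w 42.7 F [-0.3 -0.2 -1.3] g 25.0
```

```bash
python3 -m handwheel '[0,0,0.4,0,0,0,0.9,0,0,0,1.4,0,0,0,1.8,0,0,0,2,0]'
python3 -m handwheel '[0,0,0.02,0,0,0,0.04,0,0,0,0.05,0,0,0,0.06,0,0,0,0.06,0]'
python3 -m handwheel '[0,0,0.01,0,0,0,0.01,0,0,0,0.01,0]'
python3 -c "
from h import *
go(416.9,325.7,104.2,6.24)"
```

```text
time: 33.45
tool_pos: [416.2, 322.6, 106.3]
eef_rot: [[-0.106, 0.994, -0.002], [0.994, 0.106, -0.002], [-0.002, -0.002, -1.0]]
contact_force: [-0.5, 0.3, -0.4]
gripper_width: 42.8
grasp_force: 25.0
time: 33.95
tool_pos: [416.2, 324.7, 105.8]
eef_rot: [[-0.108, 0.994, 0.001], [0.994, 0.108, 0.0], [0.0, 0.001, -1.0]]
contact_force: [-0.3, -0.2, -1.3]
gripper_width: 42.6
grasp_force: 25.0
time: 34.25
tool_pos: [415.9, 324.5, 104.8]
eef_rot: [[-0.108, 0.994, 0.0], [0.994, 0.108, -0.0], [-0.0, 0.0, -1.0]]
contact_force: [-0.0, 0.1, -1.5]
gripper_width: 43.1
grasp_force: 25.0
units [0.022 0.023 0.012] roll -0.002 | tcp [415.9 324.5 104.8] yaw 6.23 t 34.25 w 43.1 F [-0.   0.1 -1.5] g 25.0
```

```bash
python3 -m handwheel '[0,0,0.01,0,0,0,0.01,0,0,0,0.01,0]'
python3 -m handwheel '[0,0,0.01,0,0,0,0.01,0,0,0,0.01,0]'

```

```text
time: 34.55
tool_pos: [415.8, 324.5, 104.2]
eef_rot: [[-0.108, 0.994, -0.0], [0.994, 0.108, -0.0], [-0.0, -0.0, -1.0]]
contact_force: [-0.8, 0.7, -1.1]
gripper_width: 42.9
grasp_force: 25.0
time: 34.85
tool_pos: [415.8, 324.7, 104.1]
eef_rot: [[-0.109, 0.994, 0.0], [0.994, 0.109, 0.0], [-0.0, 0.0, -1.0]]
contact_force: [-2.1, -1.7, 5.4]
gripper_width: 42.9
grasp_force: 24.9
```

Contact with the pocket floor. Release, retreat upward and check.

```bash
python3 -m handwheel '[0,0,0,0,0,0,0,0,0,0,0,0,0,0,0,0,0,0,0,0]' 90
python3 -m handwheel '[0,0,0,0,0,0,0,0,0,0,0,0,0,0,0,0]'
python3 -m handwheel '[0,0,-0.4,0,0,0,-1.2,0,0,0,-2.1,0,0,0,-3,0,0,0,-3.9,0]'
python3 -m handwheel '[-0.3,0.5,-0.1,0,-1,1.1,-0.2,0,-1.8,1.6,-0.3,0,-2.4,1.9,-0.4,0,-2.6,2,-0.4,0]'
python3 -m handwheel '[0,0,0,0,0,0,0,0,0,0,0,0]'
python3 - <<'E'
from h import *
s=bot.observe();print(s["tool_pos"],s["time"])
pw=bot.read_camera("wrist");cv2.imwrite("pics/w3.png",pw["color"])
p=bot.read_camera("side");cv2.imwrite("pics/side3.png",p["color"])
T=np.eye(4);T[:3,:3]=s["eef_rot"];T[:3,3]=s["tool_pos"];pw["world_from_camera"]=T@pw["T_tool_cam"]
for cam,p in(("w",pw),("s",p)):
  c=cloud(p)
  for n,x,y in(("jigger",416.9,325.7),("glazed",426,242.2),("steel",435.1,158.6),("tamper",444.3,75.1)):
    t=c[(np.hypot(c[:,0]-x,c[:,1]-y)<38)&(c[:,2]>24)&(c[:,2]<125)]
    if len(t)>5:
        zt=np.percentile(t[:,2],97);t=t[t[:,2]>zt-6];o,r=cv2.minEnclosingCircle(t[:,:2].astype(np.float32));print(cam,n,"top",zt.round(1),"off",np.round(np.array(o)-[x,y],1),round(r,1))
E
```

```text
time: 35.35
tool_pos: [415.8, 324.5, 103.6]
eef_rot: [[-0.108, 0.994, -0.0], [0.994, 0.108, -0.0], [-0.0, -0.0, -1.0]]
contact_force: [-0.5, -0.9, 0.0]
gripper_width: 78.3
grasp_force: 0.0
time: 35.75
tool_pos: [415.8, 324.5, 103.7]
eef_rot: [[-0.108, 0.994, 0.0], [0.994, 0.108, 0.0], [0.0, 0.0, -1.0]]
contact_force: [-0.4, 0.3, 0.1]
gripper_width: 90.1
grasp_force: 0.0
time: 36.25
tool_pos: [415.4, 324.4, 300.4]
eef_rot: [[-0.109, 0.994, -0.0], [0.994, 0.109, -0.0], [-0.0, -0.0, -1.0]]
contact_force: [0.8, 0.4, 0.0]
gripper_width: 89.8
grasp_force: 0.0
time: 36.75
tool_pos: [532.3, 201.7, 318.7]
eef_rot: [[-0.102, 0.995, 0.001], [0.995, 0.102, -0.001], [-0.002, 0.001, -1.0]]
contact_force: [-0.5, -0.6, -0.3]
gripper_width: 90.0
grasp_force: 0.0
time: 37.05
tool_pos: [527.9, 208.2, 318.8]
eef_rot: [[-0.112, 0.994, -0.0], [0.994, 0.112, 0.001], [0.001, -0.0, -1.0]]
contact_force: [-1.0, -0.2, -0.6]
gripper_width: 90.2
grasp_force: 0.0
[527.89613636 208.20656838 318.83497684] 37.05
w jigger top 93.2 off [-1.2  0.1] 22.8
w glazed top 69.0 off [-0.5 -0.8] 31.4
w steel top 58.7 off [-0.8  0. ] 30.5
w tamper top 95.1 off [ 7.3 12.7] 6.0
s jigger top 93.9 off [-2.9 -1.9] 23.2
s glazed top 69.4 off [-2.1 -2.3] 32.1
s steel top 59.7 off [-3.6 -2.2] 32.2
s tamper top 105.7 off [-2.2  3.3] 12.4
```

View pics/side3.png

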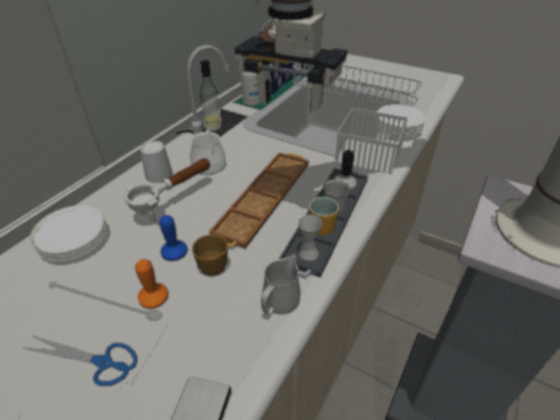

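View pics/w3.png

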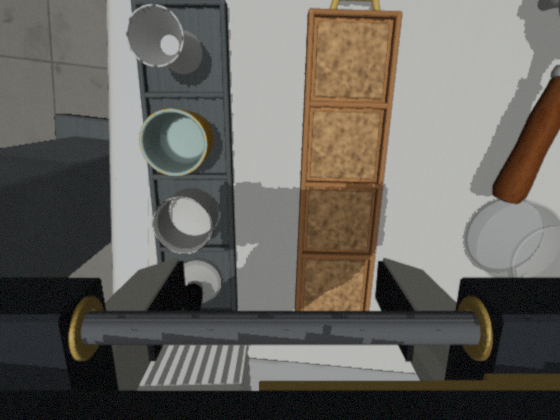

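The side view shows the steel rack holding the jigger (310,237), glazed cup (323,215), steel cup (336,192) and tamper (347,165), all upright. In the wrist view the wooden rack shows only cork liners. Measured tops match things standing on the pocket floors (93, 69, 59 and 105 mm), and the arm is clear of everything, so I'm handing in.

```bash
python3 -c "
from workcell import bot
print(bot.hand_in())"
```

```text
the job is handed in; nothing more can be done
None
```

The four things stand upright in the steel rack in reverse order, left to right jigger, glazed cup, steel cup, tamper; the arm is clear and the job is handed in at about 37 s (no verdict was returned).

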